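# Clamp the jar carriage and rock out its locating block

### The job

The jar carriage has been loaded into the labeller's station: push the cam clamp's handle right down so that it holds the carriage, then take the black locating block in the carriage by its upright jar stop and rock it side to side, tilting one end up out of its ball catch while the other stays down and then rocking it back level to bring the other end out, until it is free of its pocket. Do not yank it straight out or let the carriage lift, and leave the other things on the deck where they are. Finish while still holding the block, upright and still, just clear above its pocket.

Things in the scene. Friction and masses are not known exactly. Their poses are not given: they have to be found in the camera images.
- station: Fixed station on the deck: steel base plate 104 mm (x) by 200 mm (y) by 12 mm, 6 mm high guide rails beside the carriage, an end stop with two lips (top 29 mm up) hooked over the carriage's -y edge, and at +y a cam-lever clamp whose fork (top 50 mm up) straddles the carriage's tongue. Origin on the deck under the carriage's origin; unturned, x points away from the robot, y to its left; it may stand turned.
- clamp_handle (a joint): Angle of the clamp's handle, rad: 0 = level, pointing to the station's +y, clamp shut and locked (the cam at the pivot presses on the carriage). Starts standing up at 1.0 to 1.3; stays where it is left. 127 mm long from its pivot; rubber grip 42 to 127 mm out, 20 mm wide, 14 mm thick. Pushing the grip to +y and down takes some 2 to 6 N.
- handle_pivot (a point): The handle turns about the station's x axis through this point, 70 mm to +y of the station's origin, 39.5 mm above the deck (95 mm to +y of the block).
- handle_grip (a point): Middle of the upper face of the handle's grip, 85 mm from the pivot; moves with the handle.
- carriage: Loose aluminium carriage, 0.65 kg: plate 70 mm (x) by 130 mm (y) by 10 mm with a 26 mm wide tongue to +y, its top 22 mm above the deck, and on it an open-topped pocket centred 25 mm to -y of its origin: end walls at the pocket's +y and -y ends 14 mm thick, 20 mm high above the plate; walls in front and behind 12 mm high. Origin: underside, under the station's middle; axes as the station's.
- block: Black acetal locating block, 0.14 to 0.28 kg, in the carriage's pocket: body 44 mm (x) by 64 mm (y) by 28 mm high; on its middle an upright jar stop 36 mm (x) by 20 mm (y), 38 mm high (top 66 mm above the underside), grasped on its flat +y and -y faces. Origin: centre of its underside, resting on the carriage plate 22 mm above the deck; axes as the carriage's.
- block_left (a point): Middle of the bottom edge of the block's +y end. A sprung steel ball in the pocket's wall clicks 2.5 mm into a groove across this end and holds it down with about 12 N. The end is out of its catch once raised 5 to 6 mm; the ball then rubs on it lightly until it has risen about 17 mm. Pocket end walls are 20 mm high.
- block_right (a point): Middle of the bottom edge of the block's -y end, with the same ball catch. The pocket leaves 1.5 mm beside the block, so that it can tilt about the x axis by about 0.15 rad while one bottom edge stays down.
- jar_a: Bystander: filled glass jar with a steel lid, 64 mm across, 80 mm high, origin at its foot.
- jar_b: Bystander: a second jar like it.
- wide_block: Bystander: another black block, 44 by 84 by 24 mm with a low step 12 mm high on top, lying on the deck; not the one to take.
- label_roll: Bystander: roll of labels lying flat, 90 mm across, 35 mm high.
- wrench: Bystander: open-ended wrench 160 mm long lying on the deck.
- screwdriver: Bystander: screwdriver 170 mm long lying on the deck.
- collar: Bystander: dark steel disc 44 mm across and 18 mm high.
Things that resemble listed ones, but are neither listed nor needed, are in the scene too. What is shaped like the block but blue or red is not meant.

How it is judged:
By the outcome, as a careful person would: the job done as asked, in the order asked, and still so for the second after the job is handed in, while the arm keeps its last pose, push and grip.
It also fails if it takes over 51 s, if anything falls off the work surface, if the arm or the gripper's body presses on something with over 40 N, if the wrist force passes 120 N, or if a joint passes its speed limit or range.

### The arm

A 6-joint arm with a two-finger parallel gripper is mounted at the origin on the work surface. World frame = base frame: x ahead of the robot, y to its left, z up, the work surface at z = 0. Lengths are in m, angles in rad, forces in N, time in s.
With the tool pointing down it reaches from about 0.3 to 0.825 m from the base axis. Payload 5.4 kg.
Tool frame: the origin (TCP) lies at the very end of the fingers, on their centre line; the grasp point (between the pads) lies 19 mm behind it; z points along the fingers, y is the line along which they close (so a half turn about z gives the same grasp; the last joint's range is limited). The gripper opens to 92 mm and grips with 3 to 60 N. Pads are 20 mm wide; open, the fingers measure 128 mm over their backs; the gripper's body (75 mm by 189 mm) begins 69 mm behind the grasp point.
Start: joints at [0.969, 0.158, 1.597, -0, 1.386, -0.21], TCP at [0.22, 0.531, 0.215] pointing down, gripper open.
Joint ranges: [-2.91, 2.91], [-0.94, 2.29], [0.18, 2.7], [-1.29, 4.43], [0.17, 2.64], [-3, 3]. Speed limits (rad/s): [2.57, 2.57, 3.14, 3.14, 3.14, 3.14].

### API

Orientations are given as a rotation vector (axis times angle).
In Python, from workcell import bot gives the robot as it stands. Calls block until the motion is done:
- bot.goto(position, orientation): joint-space move of the TCP to a pose.
- bot.line_to(position, rot=None, max_speed=0.15): straight line of the TCP; rot=None keeps the orientation; max_speed is the mean speed in m/s.
- bot.set_joints(angles): joint-space move.
- bot.set_gripper(opening, newtons=None): opening from 0.0 (shut) to 1.0 (fully open); newtons is the grip in N (None keeps the last); returns when the fingers have stopped.
- bot.hold(seconds).
- bot.inverse_kinematics(position, orientation): joint angles nearest the present ones, or None.
- bot.read_camera(name): name is "side" or "top"; returns a dict with "pixels" (384x512x3 uint8, blue, green, red), "fx", "fy", "cx", "cy" (pixels), "R" (3x3) and "t" (3): a world point X has camera coordinates R X + t. Camera axes: x right, y down, z forward; pixel columns grow to the right and rows downward; lengths in m; the calibration is good to about 2 mm. A picture is of the moment at which its call begins. There is no depth.
A pose or a line that the arm cannot do raises bot.MotionError and nothing moves.
- bot.job_done(): hands the job in; it is judged then, once.
Readings, each from a call of its own:
- bot.current_clock(): time.
- bot.current_joints(): joint angles.
- bot.current_joint_vel(): joint speeds.
- bot.current_effort(): joint torques, N m.
- bot.current_ee_pos(): TCP position.
- bot.current_tool_rot(): TCP orientation.
- bot.current_contact_force(): force on the tool from outside, world axes, zero at the start.
- bot.current_ft_torque(): the same for the moment, N m.
- bot.current_opening(): opening from 0.0 (shut) to 1.0 (fully open).
- bot.current_grip_force(): force on a finger pad.
Only numpy, scipy, OpenCV 4.12 (cv2) and the standard library are available. Lean on these libraries where they do the work, as an engineer would, in place of code of your own. Each camera call takes 0.05 s, during which the arm holds its last target. There are 200 camera calls.

## Working session

There is one attempt and no reset: what is moved stays moved. The work goes in short steps, each a Python script; the robot and the scene stay as the last script left them, time stands still between calls to the robot, and variables do not carry over. Pictures are saved under pics/ and viewed, at most 10 in all, crops included, and the job is handed in when it is done.

```bash
mkdir -p pics
python3 - <<'E'
from workcell import bot
import cv2,json,numpy as np
for n in("side","top"):
    c=bot.read_camera(n); im=np.array(c.pop("pixels"),np.uint8); cv2.imwrite(f"pics/{n}0.png",im)
    json.dump({k:np.array(v).tolist() for k,v in c.items()},open(f"{n}.json","w")); print(n,c)
    cv2.imwrite(f"pics/{n}0b.png",cv2.resize(im,(800,600),interpolation=cv2.INTER_CUBIC))
print(bot.current_clock(),bot.current_tool_rot())
E
```

```text
side {'fx': 383.68691325522724, 'fy': 383.68691325522724, 'cx': 252.59365428578772, 'cy': 191.6851266992935, 'R': array([[ 0.8477099 , -0.53033496, -0.01152201],
       [-0.30747784, -0.47355412, -0.82535076],
       [ 0.43225607,  0.70320077, -0.56450276]]), 't': array([-0.48349602,  0.2114718 ,  0.59150489])}
top {'fx': 428.10313821001796, 'fy': 428.10313821001796, 'cx': 251.50679548799425, 'cy': 183.89672337446947, 'R': array([[-0.01552762, -0.9994389 , -0.02967805],
       [-0.98508978,  0.02037743, -0.17082996],
       [ 0.17133887,  0.02658296, -0.98485346]]), 't': array([-0.00353161,  0.55974547,  0.8486782 ])}
0.1 [-6.11425857e-01 -3.08089437e+00  2.34446152e-03]
```

View pics/side0b.png

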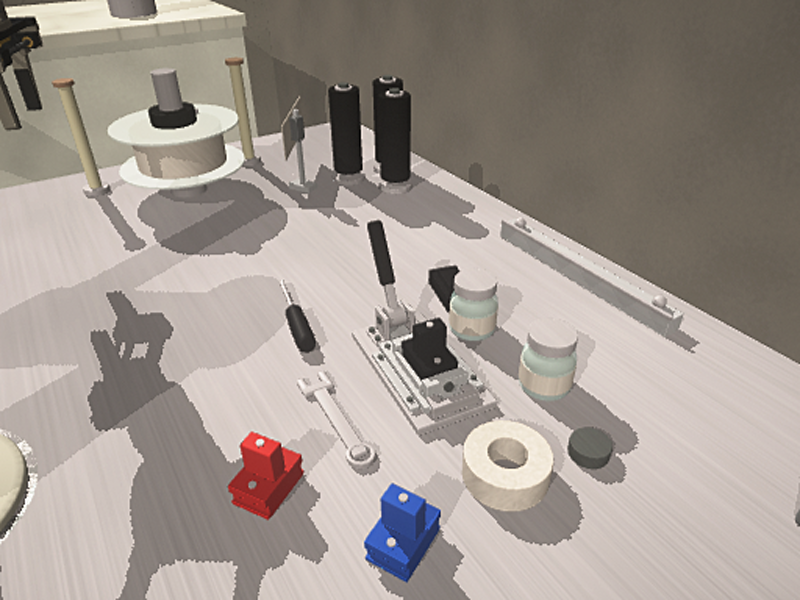

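View pics/top0b.png

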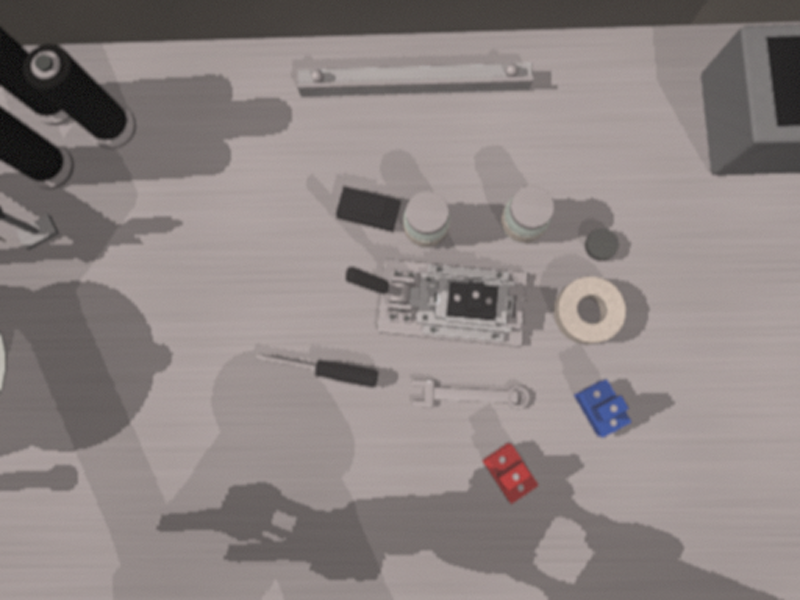

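The side view shows the station at (425,350) with the handle standing up, its tip at (376,225). In the top view the station spans (380–530, 260–345).

Candidates for the block, in 800x600 pixels:
- Black block with jar stop in the carriage: side (430,345), top (473,300). This one matches the description.
- Wide block, black and low on the deck: side (445,285), top (370,208).
- Blue: side (403,530).
- Red: side (265,475).

I'll check the choice in a close crop.

Run:
```python
import cv2
s=cv2.imread("pics/side0.png")[130:285,220:330]; t=cv2.imread("pics/top0.png")[155:230,215:345]
cv2.imwrite("pics/sc.png",cv2.resize(s[:,:],None,fx=3.8,fy=3.8,interpolation=cv2.INTER_CUBIC))
cv2.imwrite("pics/tc.png",cv2.resize(t,None,fx=6,fy=6,interpolation=cv2.INTER_CUBIC))
```

```text
(no output)
```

View pics/sc.png

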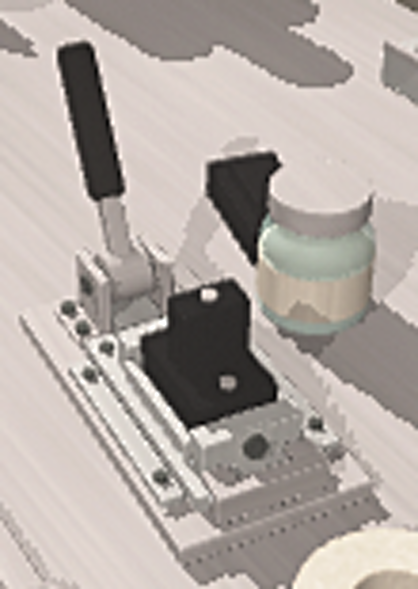

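View pics/tc.png

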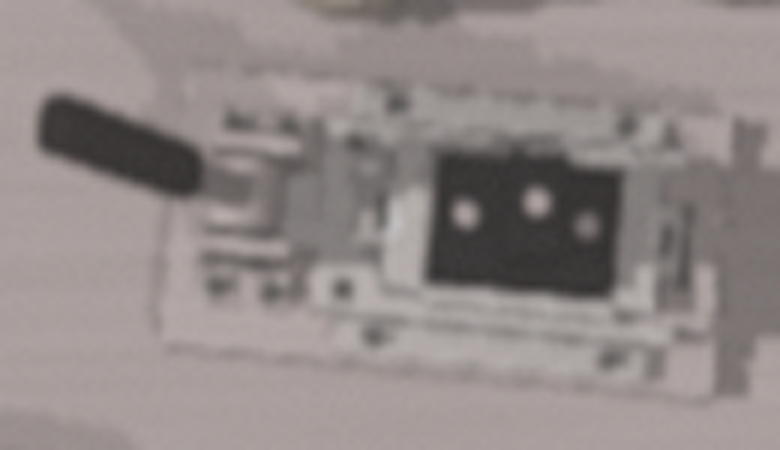

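The chosen block is the black one in the carriage, with an upright stop with screw dots and bright carriage walls around it. In the side crop the stop dot is at (209,295) and the right dot at (228,383). In the top crop they are at (537,203) and (587,227). Next I triangulate those and the plate corners.

```bash
cat > util.py <<'E'
import json,numpy as np,cv2
C={n:json.load(open(f"{n}.json")) for n in("side","top")}
def P(n):
    c=C[n];K=np.array([[c['fx'],0,c['cx']],[0,c['fy'],c['cy']],[0,0,1]]);return K@np.c_[np.array(c['R']),np.array(c['t'])]
def tri(s,t):
    X=cv2.triangulatePoints(P("side"),P("top"),np.array(s,float),np.array(t,float)).ravel();return X[:3]/X[3]
def proj(n,X):
    x=P(n)@np.r_[X,1];return x[:2]/x[2]
def onz(n,p,z):
    M=P(n);A=M[:,[0,1,3]].copy();A[:,2]=M[:,2]*z+M[:,3];x=np.linalg.solve(A,[*p,1]);return x[:2]/x[2]
sc=lambda p:(np.array(p)+.5)/3.8-.5+[220,130]
tc=lambda p:(np.array(p)+.5)/6-.5+[215,155]
E
python3 - <<'E'
from util import *
np.set_printoptions(precision=4,suppress=True)
for n,s,t in[("stopdot",(209,295),(537,203)),("rightdot",(228,383),(587,227)),("c+y-x",(22,318),(165,345)),("c-y-x",(183,550),(712,400)),("c-y+x",(375,488),(735,120)),("handletip",(75,45),(52,127))]:
    X=tri(sc(s),tc(t));print(n,X,proj("side",X)-sc(s))
top={k:onz("top",tc(p),.012) for k,p in dict(a=(165,345),b=(712,400),c=(735,120),d=(190,70)).items()}
print(top,np.mean(list(top.values()),0)); l=onz("top",tc((466,214)),.05);r=onz("top",tc((587,227)),.05);print(l,r,l-r)
v=top['a']-top['b'];w=top['d']-top['c'];print(np.arctan2(-v[0],v[1]),np.arctan2(-w[0],w[1]))
E
```

```text
stopdot [ 0.5422 -0.1196  0.0885] [-0.6697  0.1396]
rightdot [ 0.5397 -0.1403  0.05  ] [-0.7289  0.1519]
c+y-x [0.5062 0.0084 0.007 ] [-0.6695  0.1113]
c-y-x [ 0.4826 -0.1869  0.0102] [-0.9261  0.1771]
c-y+x [ 0.5846 -0.2007  0.0067] [-0.7333  0.1722]
handletip [0.5602 0.0353 0.1495] [-1.1587  0.2156]
{'a': array([0.5046, 0.0086]), 'b': array([ 0.4813, -0.1861]), 'c': array([ 0.5826, -0.1992]), 'd': array([ 0.6055, -0.0017])} [ 0.5435 -0.0946]
[ 0.5441 -0.0982] [ 0.5387 -0.1398] [0.0054 0.0416]
-0.11907005324060145 -0.11530870874106769
```

```bash
cat >> util.py <<'E'
from scipy.spatial.transform import Rotation as Ro
psi=-0.118; u=np.array([-np.sin(psi),np.cos(psi),0]); ex=np.array([np.cos(psi),np.sin(psi),0]); Z=np.array([0,0,1.])
blk=np.array([.542,-.1193,.022]); piv=blk+.095*u; piv[2]=.0395
R0=np.c_[np.cross(u,-Z),u,-Z]
rv=lambda a=0.:(Ro.from_rotvec(a*ex)*Ro.from_matrix(R0)).as_rotvec()   # a>0 raises +y end
E
python3 - <<'E'
from util import *
from workcell import bot
np.set_printoptions(precision=3,suppress=True)
k=.64
for n,p in dict(spoolbase=(188,185),posts=(97,190),post2=(250,160),arrow=(300,190),bottles=(395,185),b2=(347,175)).items(): print(n,onz("side",(p[0]*k,p[1]*k),0))
print(piv, bot.inverse_kinematics(piv+.005*u+[0,0,.17],rv()),bot.inverse_kinematics(blk+[0,0,.15],rv()),bot.inverse_kinematics(blk+[0,0,.05],rv(.12)))
E
```

```text
spoolbase [0.467 0.647]
posts [0.302 0.726]
post2 [0.626 0.708]
arrow [0.652 0.494]
bottles [0.827 0.408]
b2 [0.769 0.51 ]
[ 0.553 -0.025  0.04 ] [-0.254  0.108  1.662  0.     1.371 -1.707] [-0.434  0.143  1.701  0.     1.298 -1.887] [-0.501  0.277  1.762  0.122  1.15  -2.006]
```

Run:
```python
from util import *
from workcell import bot
np.set_printoptions(precision=3,suppress=True)
st=lambda m:print(m,round(bot.current_clock(),2),bot.current_ee_pos(),np.array(bot.current_contact_force()))
bot.set_gripper(0.0,20)
bot.goto(piv+.003*u+[0,0,.16],rv()); st("above")
def T(th,r=.095,off=.018): return piv+u*(r*np.cos(th)-.007*np.sin(th)-off)+Z*(r*np.sin(th)+.007*np.cos(th))
p=T(1.07); bot.line_to(p-.018*u,max_speed=.12); st("pre")
for th in np.arange(1.05,-.01,-.15):
    bot.line_to(T(max(th,0)),max_speed=.08); st(f"{th:.2f}")
    if np.linalg.norm(bot.current_contact_force())>25: break
c=bot.read_camera("side"); cv2.imwrite("pics/s1.png",cv2.resize(np.array(c["pixels"],np.uint8)[100:290,200:360],None,fx=3,fy=3,interpolation=cv2.INTER_CUBIC))
```

```text
above 3.76 [ 0.554 -0.021  0.2  ] [0.616 0.663 0.315]
pre 4.52 [ 0.554 -0.022  0.127] [0.23  0.197 1.011]
1.05 4.92 [ 0.556 -0.001  0.126] [-0.399  0.256 -0.138]
0.90 5.24 [0.557 0.011 0.118] [-0.354  0.148  0.451]
0.75 5.57 [0.558 0.022 0.109] [-0.678 -0.299 -0.011]
0.60 5.89 [0.559 0.032 0.098] [ 0.224 -0.163  0.437]
0.45 6.22 [0.56  0.039 0.086] [-0.649 -0.574 -0.39 ]
0.30 6.54 [0.561 0.046 0.074] [ 0.943  0.064 -0.051]
0.15 6.87 [0.562 0.05  0.06 ] [-0.264  0.855 -0.04 ]
-0.00 7.19 [0.563 0.051 0.047] [-0.832 -1.266  5.137]
```

View pics/s1.png

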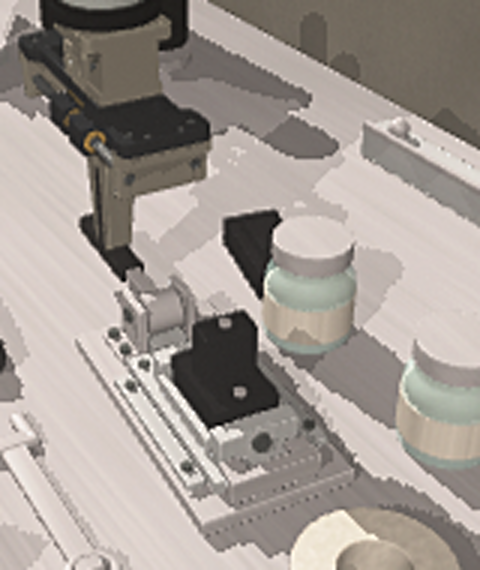

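The handle lies nearly level under the fingers (110,250) and the carriage is in place. I'll press until I feel its stop.

Run:
```python
from util import *
from workcell import bot
np.set_printoptions(precision=3,suppress=True)
p=np.array(bot.current_ee_pos())
for i in range(8):
    p[2]-=.001; bot.line_to(p,max_speed=.02); f=np.array(bot.current_contact_force()); print(i,bot.current_ee_pos(),f)
    if f[2]>22: break
p[2]=.13; bot.line_to(p,max_speed=.15)
bot.goto(blk+[0,0,.14],rv()); bot.set_gripper(.6,20)
c=bot.read_camera("side"); cv2.imwrite("pics/s2.png",cv2.resize(np.array(c["pixels"],np.uint8)[130:290,200:360],None,fx=3.5,fy=3.5,interpolation=cv2.INTER_CUBIC))
print(bot.current_clock(),bot.current_ee_pos(),bot.current_opening())
```

```text
0 [0.563 0.051 0.047] [-3.095 -0.441  9.249]
1 [0.563 0.051 0.047] [-5.625 -0.744 14.951]
2 [0.563 0.051 0.047] [-8.949  0.249 21.391]
3 [0.563 0.051 0.047] [-12.914   0.59   28.304]
10.675 [ 0.542 -0.119  0.162] 0.5958143437231902
```

View pics/s2.png

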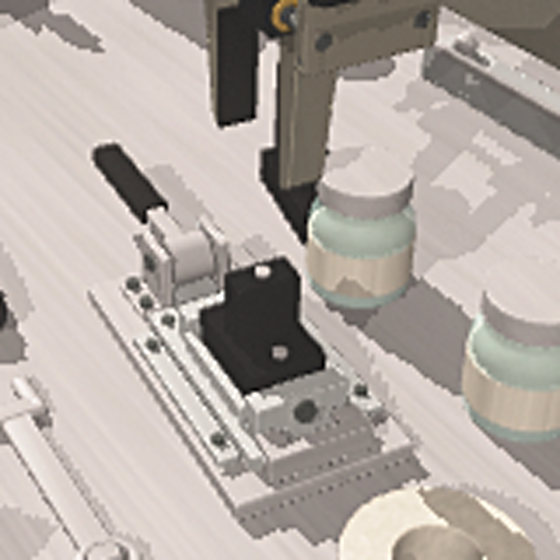

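The handle is level and stays there, with its tip at (100,155), so the clamp is shut. The fingers straddle the stop, whose dot is at (262,272). Next I descend and grasp.

Run:
```python
from util import *
from workcell import bot
np.set_printoptions(precision=3,suppress=True)
st=lambda m:print(m,round(bot.current_clock(),2),np.array(bot.current_ee_pos()),np.array(bot.current_contact_force()),np.array(bot.current_ft_torque()),bot.current_opening(),bot.current_grip_force())
p=blk.copy(); p[2]=.056
bot.line_to(p+[0,0,.02],max_speed=.12); bot.line_to(p,max_speed=.05); st("down")
bot.set_gripper(0.1,8); st("soft"); bot.set_gripper(0.0,55); st("grip")
```

```text
down 12.09 [ 0.542 -0.119  0.056] [-0.274  0.571  0.494] [ 0.01  -0.035  0.005] 0.5984086289132646 0.0
soft 12.71 [ 0.542 -0.12   0.056] [-0.731 -1.425  0.934] [-0.226  0.04  -0.026] 0.21676447944224905 7.999859377741814
grip 12.93 [ 0.542 -0.12   0.056] [-0.277 -2.415  0.794] [-0.332  0.083  0.037] 0.2129450414720004 55.00020503997803
```

```bash
cat >> util.py <<'E'
def tcp(e,a,d=0.,h=0.):
    """block's right edge (e=-1) or left edge (e=1) as pivot at height h, tilt a, shift d along u"""
    Rm=Ro.from_rotvec(a*ex).as_matrix()
    return blk+e*.032*u+d*u+h*Z+Rm@(-e*.032*u+.034*Z), rv(a)
E
python3 - <<'E'
from util import *
from workcell import bot
np.set_printoptions(precision=3,suppress=True)
st=lambda m:print(m,round(bot.current_clock(),2),np.array(bot.current_ee_pos())-blk,np.array(bot.current_contact_force()),np.array(bot.current_ft_torque()),bot.current_opening())
for a in np.arange(.02,.121,.02):
    x,r=tcp(-1,a,.0013*a/.12,-.0003); bot.line_to(x,r,max_speed=.01); st(f"{a:.2f}")
    if np.linalg.norm(bot.current_contact_force())>50: print("STOP");break
c=bot.read_camera("side"); cv2.imwrite("pics/s3.png",cv2.resize(np.array(c["pixels"],np.uint8)[190:260,240:320],None,fx=8,fy=8,interpolation=cv2.INTER_CUBIC))
print(Ro.from_rotvec(bot.current_tool_rot()).as_matrix()[:,2])
E
```

```text
0.02 13.18 [ 0.    -0.001  0.035] [-0.895 -1.872  3.321] [-0.612  0.212  0.032] 0.21627904850359117
0.04 13.43 [ 0.    -0.002  0.035] [-1.931 -7.233  2.083] [-1.621  0.318 -0.02 ] 0.21901997392369124
0.06 13.68 [-0.    -0.003  0.036] [-2.309 -8.664  0.479] [-2.076  0.594  0.141] 0.21779530083522575
0.08 13.93 [-0.    -0.004  0.036] [-1.701 -7.085 -0.947] [-2.176  0.377 -0.097] 0.21638059358102715
0.10 14.18 [-0.    -0.004  0.037] [-2.338 -7.786  1.293] [-1.762  0.473 -0.092] 0.215408040791197
0.12 14.43 [-0.    -0.005  0.037] [ 0.262 -6.576 -1.409] [-1.941  0.205 -0.088] 0.21304534906149547
[ 0.015  0.116 -0.993]
```

View pics/s3.png

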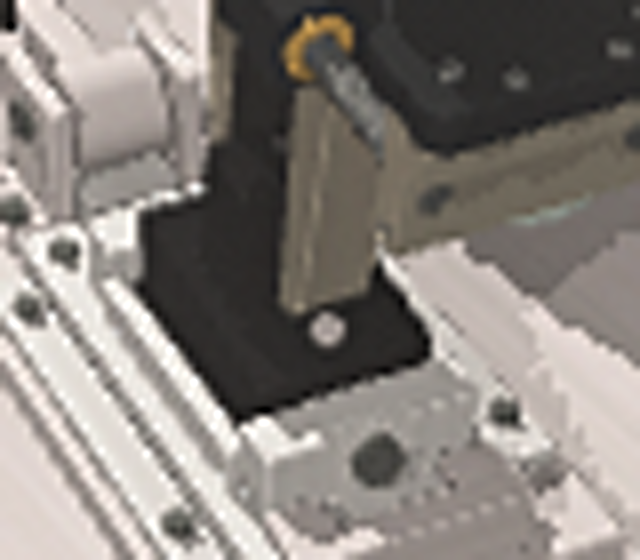

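The fingers hold the stop. The body's left near top corner is at (142,213) in the crop and its right near one at about (237,415), where the dark face meets the wall. I'll compare these with projections for different tilts.

Run:
```python
from util import *
from workcell import bot
np.set_printoptions(precision=4,suppress=True)
for a in(0,.06,.12):
    Rm=Ro.from_rotvec(a*ex).as_matrix(); o=blk-.032*u-.0005*u*(a>0)
    f=lambda v:((proj("side",o+Rm@(ex*v[0]+u*(v[1]+.032)+Z*v[2]))-[240,190]+.5)*8-.5)
    print(a,[f(v) for v in((-.022,.032,.028),(-.022,-.032,.028),(.022,-.032,.028),(0,-.021,.028))])
x,r=tcp(-1,.12,.0013,-.0003);print((x-np.array(bot.current_ee_pos()))@np.c_[ex,u,Z],bot.current_contact_force())
```

```text
0 [array([125.7054, 224.3991]), array([250.1528, 384.8482]), array([422.0996, 328.4651]), array([313.6772, 327.8367])]
0.06 [array([129.7742, 217.1991]), array([254.6949, 390.881 ]), array([426.9386, 334.2357]), array([318.385, 331.42 ])]
0.12 [array([133.3802, 209.6567]), array([258.1882, 395.9156]), array([430.6449, 339.0645]), array([322.1162, 334.1683])]
[-0.0004  0.0017 -0.0001] [-0.5682 -5.9206  0.523 ]
```

The dot and corner have shifted as predicted for a tilt of about 0.12 rad, so the left end is up about 7.5 mm and the right end is still down. Next I rock it back about the left end.

Run:
```python
from util import *
from workcell import bot
np.set_printoptions(precision=4,suppress=True)
E=np.c_[ex,u,Z]
def st(m):
    M=Ro.from_rotvec(bot.current_tool_rot()).as_matrix(); p=np.array(bot.current_ee_pos()); z=M[:,2]; a=np.arctan2(z@u,-z[2])
    Rm=Ro.from_rotvec(a*ex).as_matrix(); o=p-Rm@(.034*Z)-blk
    print(m,round(bot.current_clock(),2),"a",round(a,3),"L,R mm",np.round([(o+Rm@(s*.032*u))[2]*1e3 for s in(1,-1)],2),np.array(bot.current_contact_force()),np.array(bot.current_ft_torque()),round(bot.current_opening(),3))
st("0")
for k in np.linspace(.125,1,8):
    a=.12*(1-k); x,r=tcp(1,a,.0008*(1-k),.0077+.0013*k); bot.line_to(x,r,max_speed=.01); st(f"{a:.3f}")
    if np.linalg.norm(bot.current_contact_force())>50: print("STOP");break
c=bot.read_camera("side"); cv2.imwrite("pics/s4.png",cv2.resize(np.array(c["pixels"],np.uint8)[190:260,240:320],None,fx=8,fy=8,interpolation=cv2.INTER_CUBIC))
```

```text
0 14.47 a 0.117 L,R mm [ 7.32 -0.14] [-0.5682 -5.9206  0.523 ] [-2.0912  0.2996 -0.0091] 0.209
0.105 14.73 a 0.101 L,R mm [6.98 0.54] [ 0.5077 -9.2126 -6.0491] [-2.3066 -0.0647 -0.1539] 0.214
0.090 14.98 a 0.086 L,R mm [6.88 1.4 ] [ 2.2812 -9.5368 -6.7747] [-2.3498 -0.1968 -0.1616] 0.212
0.075 15.23 a 0.071 L,R mm [6.25 1.72] [  0.9101 -10.4517 -11.28  ] [-2.5078 -0.2015 -0.1222] 0.214
0.060 15.48 a 0.057 L,R mm [6.21 2.57] [  2.2061  -8.8132 -12.8733] [-2.3574 -0.3883 -0.1712] 0.216
0.045 15.73 a 0.043 L,R mm [6.23 3.48] [  2.7845  -7.1667 -12.5515] [-1.9517 -0.5341 -0.1774] 0.213
0.030 15.98 a 0.029 L,R mm [6.71 4.85] [ 0.196  -6.8987 -6.1676] [-1.0758 -0.1165  0.1664] 0.214
0.015 16.23 a 0.015 L,R mm [7.11 6.17] [-0.1904 -6.6942 -5.9787] [-0.9759  0.0212  0.0096] 0.213
0.000 16.48 a 0.0 L,R mm [7.78 7.76] [-1.0995 -3.9406 -7.0081] [-1.3462  0.4424 -0.1351] 0.218
```

View pics/s4.png

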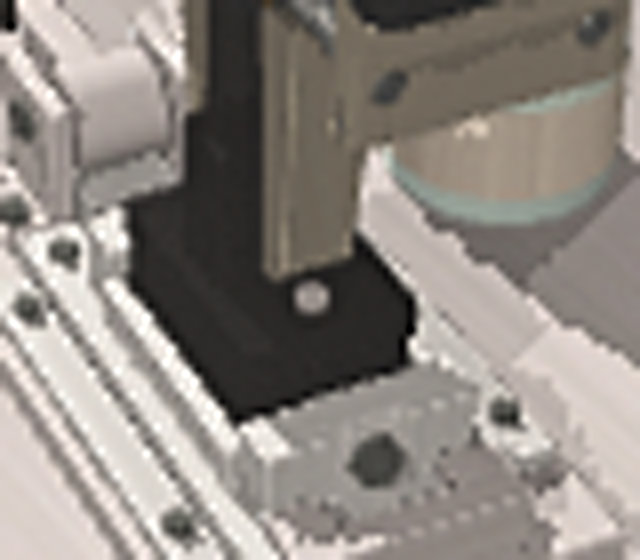

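The dot rose from row 328 to 297 and the pull fell from 13 to 6 N, so both ends are out of their catches. I'll lift level, gently, watching the force.

Run:
```python
from util import *
from workcell import bot
np.set_printoptions(precision=4,suppress=True)
for h in(.0105,.012,.014,.017,.021,.025,.029):
    x,r=tcp(1,0,-.0004,h); bot.line_to(x,r,max_speed=.015); f=np.array(bot.current_contact_force()); print(h,round(bot.current_clock(),2),np.array(bot.current_ee_pos())-blk,f,np.array(bot.current_ft_torque()),round(bot.current_opening(),3))
    if f[2]<-14: print("STOP");break
bot.hold(.5);print(bot.current_contact_force())
c=bot.read_camera("side"); cv2.imwrite("pics/s5.png",cv2.resize(np.array(c["pixels"],np.uint8)[150:270,210:340],None,fx=5,fy=5,interpolation=cv2.INTER_CUBIC))
```

```text
0.0105 16.78 [-0.0012  0.      0.044 ] [-3.9327 -3.359  -6.2232] [-0.6995  0.8724  0.1741] 0.211
0.012 17.03 [ 0.     -0.0004  0.0477] [-7.1448 -3.0848  8.7211] [-0.2999  1.6445  0.0542] 0.21
0.014 17.32 [ 0.0021 -0.0009  0.05  ] [ 0.8916 -2.6528  2.1838] [-0.3676 -0.1832 -0.0166] 0.214
0.017 17.67 [ 0.     -0.0001  0.051 ] [ 0.2284 -0.6969  0.8919] [-0.0273 -0.0335  0.0178] 0.216
0.021 18.08 [-0.0003 -0.0001  0.0548] [ 0.4854  0.0767 -2.3991] [-0.0023  0.0491 -0.0096] 0.215
0.025 18.5 [ 0.0001 -0.0004  0.0592] [-0.0895 -0.1353 -3.0836] [ 0.0124 -0.0054 -0.0228] 0.215
0.029 18.92 [ 0.0001 -0.0005  0.0632] [-0.4359 -0.4269 -1.9746] [-0.0045  0.005  -0.0269] 0.214
[ 0.2957  1.1829 -4.0535]
```

View pics/s5.png

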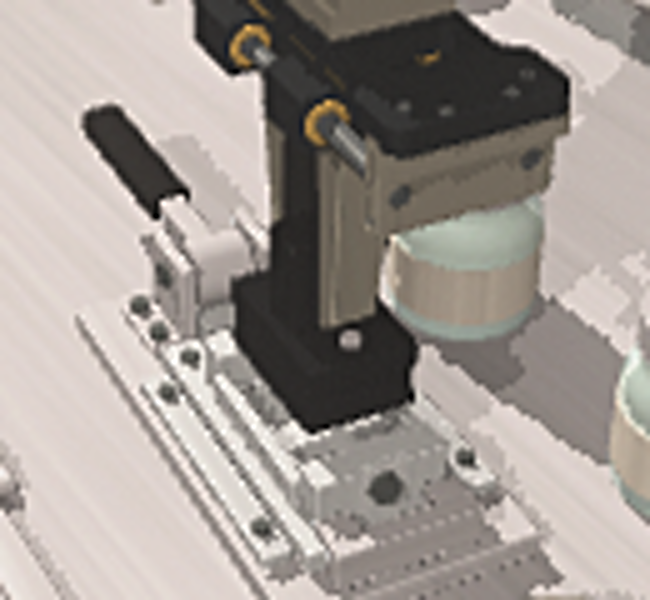

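Run:
```python
from util import *
from workcell import bot
print(proj("side",blk-.021*u+.057*Z), proj("side",blk-.021*u+.028*Z),(350+.5)/5-.5+210,(340+.5)/5-.5+150)
print(bot.current_tool_rot(),rv(),bot.current_contact_force(),bot.current_clock(),np.abs(bot.current_joint_vel()).max())
```

```text
[279.21283355 218.00113195] [278.77215382 230.5420884 ] 279.6 217.6
[-1.85169854e-01 -3.13609621e+00  8.47519645e-06] [0.18524645 3.1361263  0.        ] [ 0.25830794  0.02795471 -2.10946979] 19.4667 0.0018472392817195618
```

The camera confirms the block is about 29 mm up, which is 9 mm clear of the walls. It is level and still, and the clamp is shut.

```bash
python3 -c "
from workcell import bot
print(bot.job_done())"
```

```text
the job is handed in; nothing more can be done
None
```

The job is handed in: the clamp handle is pushed level, and the block was rocked out left end first, then right. The arm is holding it upright and still about 9 mm above the pocket walls, at 19.5 s on the robot's clock.

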